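# Charge the empty milling jar from a drop-bottom cup

### The job

One of the two steel milling jars is still empty: charge it with the two grinding balls in the drop cup. Pick the cup up and hold it upright over the empty jar with its release tab above the post beside that jar, lower it so that the post presses the tab up and the hinged bottom swings open, and let both balls drop into the jar. Open the cup nowhere else, keep it upright, leave the other jar and the things around alone, and stand the cup back upright, bottom shut, on the middle of its mat.

Things in the scene. Friction and masses are not known exactly. Their poses are not given: they have to be found in the camera images.
- cup_mid (a point): Drop cup: upright grey square tube, 54 x 54 mm outside, 46 x 46 mm inside, 90 mm tall, open at the top, about 0.27 kg with its balls; grasp its flat walls on the upper half. This point: its centre, 45 mm above its foot; z up, x axis towards the side where the release tab sticks out. The balls roll out at the side opposite the tab.
- drop_cup: The same cup; origin at the centre of its foot, same axes. Its steel bottom plate and release tab are one rocker, 4 mm thick, on a pin under the +x wall (27 mm from the centre along x, 4 mm above the foot). The tab, level when shut, is 24 mm wide and reaches 48 mm out from the pin (75 mm from the cup's centre). Pushed up, it swings the bottom down.
- cup_tab (a point): Point under the tab where the post should press: 22 mm out from the pin, 49 mm from the cup's centre, 2 mm above the foot when shut. With it on the post's tip and the cup's x axis along the jar's, the cup's centre is 16 mm from the jar's axis towards the post, as wanted.
- cup_bottom (a joint): Angle of the cup's hinged bottom, rad: 0 shut, stop at 1.15. A light spring shuts it again (up to about 5 N at the post to open it). Lowering the cup 25 to 28 mm after the tab meets the post gives about 0.9 rad; the balls come out from about 0.65 rad. Open, the bottom hangs about 40 mm below the foot; lowered over 31 mm it would press on the balls in the jar.
- mill_jar_empty_mouth (a point): The empty steel milling jar: 100 mm outside diameter, 90 mm bore, rim 70 mm and inner floor 8 mm above the worktop, fixed on a grey base plate (136 x 104 x 8 mm) together with an upright post, 65 mm from the jar's axis. This point: centre of the mouth at rim height; z up, x axis horizontal from the jar's axis to its post.
- mill_jar_empty_post (a point): Top of the domed tip of the upright steel post (12 mm thick, tip 14 mm) beside the empty jar, 111 mm above the worktop.
- mill_jar_full_mouth (a point): The other milling jar, identical but already holding two balls: 100 mm outside diameter, 90 mm bore, rim 70 mm and inner floor 8 mm above the worktop, fixed on a grey base plate (136 x 104 x 8 mm) together with an upright post, 65 mm from the jar's axis. This point: centre of the mouth at rim height; z up, x axis horizontal from the jar's axis to its post. The two jars may stand either way round.
- mat_top (a point): Black rubber mat, 130 x 130 x 4 mm, fixed, on which the cup stands at the start. This point: centre of its top face, z up.
- ball_0_center (a point): White ceramic grinding ball, 30 mm diameter, 55 g, in the drop cup; its centre.
- ball_1_center (a point): The second ball in the drop cup, the same; its centre.
- old_ball_0_center (a point): One of the two like balls already in the other jar; its centre.
- old_ball_1_center (a point): The second ball already in the other jar; its centre.
- rack_low: Bystander: loose lime-green tube rack, 64 x 58 x 92 mm; origin at the centre of its underside.
- white_box: Bystander: loose flat white box, 162 x 112 x 53 mm; origin at the centre of its underside.
There are look-alikes about, which are no part of the job. What is shaped like the drop_cup but pink is not meant.

How it is judged (in metres and radians):
On the way, in this order (a step that is already met when the one before it is completed fails the run):
1. the cup is lifted clear of its mat, upright and shut (height (world z) of cup_mid above 0.1 m and value of joint cup_bottom below 0.15 rad and angle between cup_mid's own z axis and vertical below 0.3 rad), for 0.1 s.
2. held in the gripper close over the empty jar, the cup's bottom is swung open (value of joint cup_bottom above 0.5 rad and horizontal distance between cup_mid and mill_jar_empty_mouth below 0.045 m and height (world z) of cup_mid below 0.165 m and contact force between the fingers and drop_cup above 0.5 N), for 0.1 s.
At the end, for the whole second after the job is handed in: Both balls lie in the formerly empty jar, the other two still in theirs (centres within 36 mm of its axis, under 60 mm high); the cup stands upright (0.1 rad), still and shut (0.1 rad) on its mat, its centre within 45 mm of the mat's centre along each side (horizontal distance between each of ball_0_center, ball_1_center and mill_jar_empty_mouth below 0.036 m and height (world z) of each of ball_0_center, old_ball_0_center, ball_1_center, old_ball_1_center below 0.06 m and horizontal distance between each of old_ball_0_center, old_ball_1_center and mill_jar_full_mouth below 0.036 m and x of cup_mid in the frame of mat_top between -0.045 and 0.045 m and y of cup_mid in the frame of mat_top between -0.045 and 0.045 m and height (world z) of cup_mid between 0.045 and 0.053 m and angle between cup_mid's own z axis and vertical below 0.1 rad and value of joint cup_bottom below 0.1 rad and linear speed of drop_cup below 0.02 m/s); the robot touches nothing.
It fails at once if the cup is tipped by more than 0.5 rad (angle between cup_mid's own z axis and vertical above 0.5 rad).
It fails at once if the cup's bottom is opened away from the empty jar (value of joint cup_bottom above 0.35 rad and horizontal distance between cup_mid and mill_jar_empty_mouth above 0.07 m).
It fails at once if a bystander (green rack or white box) is shoved by more than 30 mm (distance of any of rack_low, white_box from where it was at the start of the episode above 0.03 m).
It also fails if it takes over 58 s, if anything falls off the work surface, if the arm or the gripper's body presses on something with over 40 N, if the wrist force passes 120 N, or if a joint passes its speed limit or range.

### The arm

A 7-joint arm with a two-finger parallel gripper is mounted at the origin on a cart in front of the work surface, level with it; the furniture and walls round the work are solid. World frame = base frame: x ahead of the robot, y to its left, z up, the work surface at z = 0. Lengths are in mm, angles in rad, forces in N, time in s.
With the tool pointing down it reaches from about 400 to 850 mm from the base axis. Payload 4.5 kg.
Tool frame: the origin (TCP) lies at the very end of the fingers, on their centre line; the grasp point (between the pads) lies 19 mm behind it; z points along the fingers, y is the line along which they close (so a half turn about z gives the same grasp; the last joint's range is limited). The gripper opens to 85 mm and grips with 20 to 120 N. Pads are 22 mm wide; open, the fingers measure 114 mm over their backs; the gripper's body (76 mm by 85 mm) begins 54 mm behind the grasp point. The pads swing forward as they close: fully open they stand 13 mm farther back than shut.
Start: joints at [-1.17, 0.689, -0.195, 1.565, 0.157, 0.902, -0.215], TCP at [224.126, 583.457, 231.317] pointing down, gripper open.
Joint ranges: [-3.01, 3.01], [-0.46, 2.08], [-1.47, 1.51], [0.13, 2.56], [-1, 4.14], [0.04, 2.09], [-2.66, 2.66]. Speed limits (rad/s): [2.57, 2.57, 3.14, 3.14, 3.14, 3.14, 3.14].

### API

Orientations are given as a unit quaternion [x, y, z, w].
In Python, from rig import arm, vision gives the robot as it stands. The module is installed in compiled form; this text tells all that it offers.
- The arm moves only by the shell command python3 -m jog 'ROWS'. ROWS is JSON, a list of rows, each an object with "translation": the shift along the tool's x, y, z in cm, a list of three; "rot": the turn, a rotation vector about the tool's x, y, z in degrees, a list of three; "claw": the opening, from 0 (shut) to 1 (fully open). A call has 1 to 10 rows; each row shifts and turns the commanded pose from where the row before left it, along the tool's axes as they then stand; what a row does not reach is not made up. A row lasts 1/12 s, in which the tool goes at most 41.7 mm and 7.16 degrees, less where a joint would pass 70% of its speed; a pose out of reach is approached as far as the arm can. A call with a gripper value outside its range is refused whole. The fingers move at their own pace and stop on an object; the grip force is fixed at half the most. Time passes only in rows, so rows that do not move let the fingers close. It gives the time, the measured TCP pose, the force, the opening and the grip force at its end, in the units of the state.
- arm.get_obs(): the state, without advancing time (a new reading comes with each control period).
- vision.get_image(name): name is "scene" or "side" or "wrist"; returns a dict with "color" (480x640x3 uint8, red, green, blue), "fov_y" (degrees; the focal length in pixels is half the picture's height over the tangent of half this angle, whatever the lens; pixels are square), "cx", "cy" (the principal point, pixels), "dist" ([k1, k2, p1, p2, k3] as OpenCV has them; the pictures are not rectified), "R" (3x3) and "t" (3): a world point X has camera coordinates R X + t. Camera axes: x right, y down, z forward; pixel columns grow to the right and rows downward; lengths in mm; the calibration is good to about 2 mm. A picture is of the moment at which its call begins. There is no depth.
- arm.hand_in(): hands the job in; it is judged then, once.
The state is a dict: "time_s": time; "joint_positions": joint angles; "joint_vel": joint speeds; "effort": joint torques, N m; "tcp_pos": TCP position; "ee_rot": TCP orientation; "wrist_force": force on the tool from outside, world axes, zero at the start; "torque": the same for the moment, N m; "gripper_width": opening from 0.0 (shut) to 1.0 (fully open); "gripper_force": force on a finger pad.
Only numpy, scipy, OpenCV 4.12 (cv2) and the standard library are available. Lean on these libraries where they do the work, as an engineer would, in place of code of your own. Each camera call takes 0.05 s, during which the arm holds its last target. There are 200 camera calls.

## Working session

There is one attempt and no reset: what is moved stays moved. The work goes in short steps, Python scripts to look and compute and a shell command to move; the robot and the scene stay as the last step left them, time stands still between calls to the robot, and variables do not carry over. Pictures are saved under pics/ and viewed, at most 10 in all, crops included, and the job is handed in when it is done.

```bash
mkdir -p pics
cat > h.py <<'E'
import numpy as np, cv2, pickle
from rig import arm, vision
def cap(n,f):
    d=vision.get_image(n); cv2.imwrite(f'pics/{f}.png',d['color'][:,:,::-1]); pickle.dump(d,open(f'{f}.pkl','wb')); return d
def K(d):
    f=240/np.tan(np.radians(d['fov_y'])/2); return np.array([[f,0,d['cx']],[0,f,d['cy']],[0,0,1]])
def px2w(f,uv,z):
    d=pickle.load(open(f'{f}.pkl','rb'))
    n=cv2.undistortPoints(np.array(uv,float).reshape(-1,1,2),K(d),np.array(d['dist'],float))[:,0]
    R=np.array(d['R']);t=np.array(d['t']).ravel();C=-R.T@t
    r=np.c_[n,np.ones(len(n))]@R
    z=np.broadcast_to(z,len(n))
    return C+r*((z-C[2])/r[:,2])[:,None]
def w2px(f,X):
    d=pickle.load(open(f'{f}.pkl','rb'))
    return cv2.projectPoints(np.array(X,float).reshape(-1,1,3),cv2.Rodrigues(np.array(d['R'],float))[0],np.array(d['t'],float),K(d),np.array(d['dist'],float))[0][:,0]
E
python3 - <<'E'
from h import *
for n in('scene','side'):
    d=cap(n,n+'0'); R=np.array(d['R']);print(n,-R.T@np.array(d['t']).ravel(),R[2],d['dist'])
print(arm.get_obs())
E
```

```text
scene [ 187.75017377 -696.66154213  636.71605666] [ 0.36656229  0.72906289 -0.57801331] [-0.00768679  0.          0.          0.          0.        ]
side [   7.75804718 1079.60298512  689.85217567] [ 0.40337644 -0.79416158 -0.45452705] [-0.13959958  0.          0.          0.          0.        ]
{'time_s': 0.1, 'joint_positions': array([-1.17021589,  0.68994702, -0.19453305,  1.56620208,  0.15729428,
        0.90251202, -0.21512306]), 'joint_vel': array([-0.00015063,  0.00024735, -0.00141627, -0.00291312,  0.00065438,
        0.00114081,  0.00193631]), 'effort': array([-3.67074448e-03, -5.40597117e+01, -1.27090551e+00, -1.58983147e+01,
        9.54033108e-03,  4.49190688e-03,  3.90481247e-06]), 'tcp_pos': array([223.96081625, 582.8831684 , 230.54541627]), 'ee_rot': array([ 1.82336852e-01,  9.83235765e-01, -8.32610982e-04, -1.00980494e-04]), 'wrist_force': array([0.20910502, 0.81135908, 0.38007572]), 'torque': array([-0.0832986 ,  0.06690882,  0.01965568]), 'gripper_force': 0.0, 'gripper_width': 0.9986242459043064}
```

View pics/scene0.png

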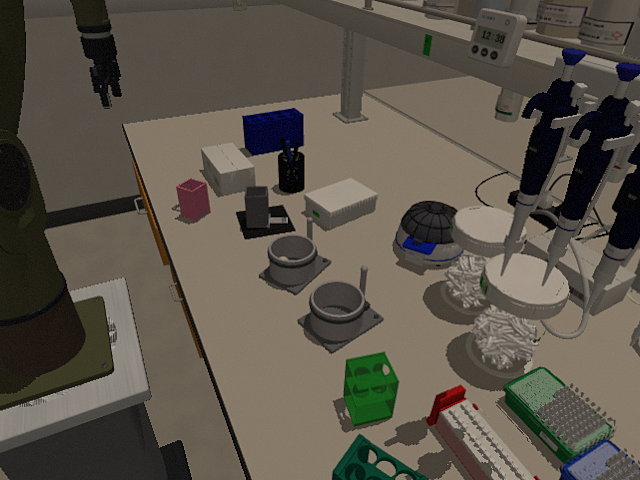

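View pics/side0.png

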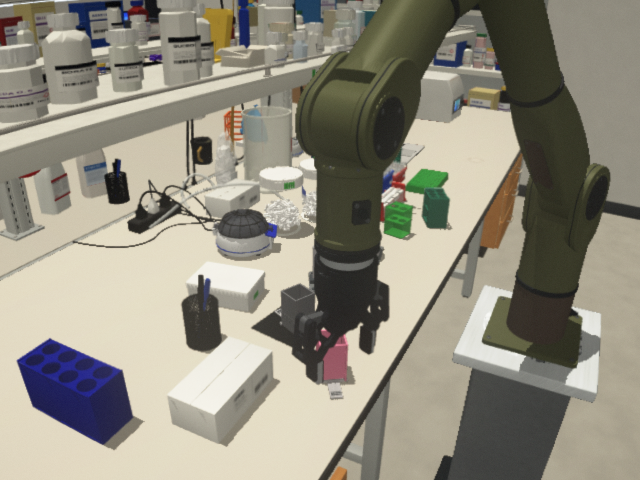

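The scene view shows the grey cup on its mat near (257,207), with the tab towards (282,219). The jars are near (292,258) and (338,310), with posts at (309,222) and (363,270). The arm hides the jars in the side view. I'll enlarge the cup and jars.

Run:
```python
import cv2
a=cv2.imread('pics/scene0.png')
cv2.imwrite('pics/c1.png',cv2.resize(a[175:355,225:395],None,fx=3.3,fy=3.3,interpolation=cv2.INTER_CUBIC))
```

```text
(no output)
```

View pics/c1.png

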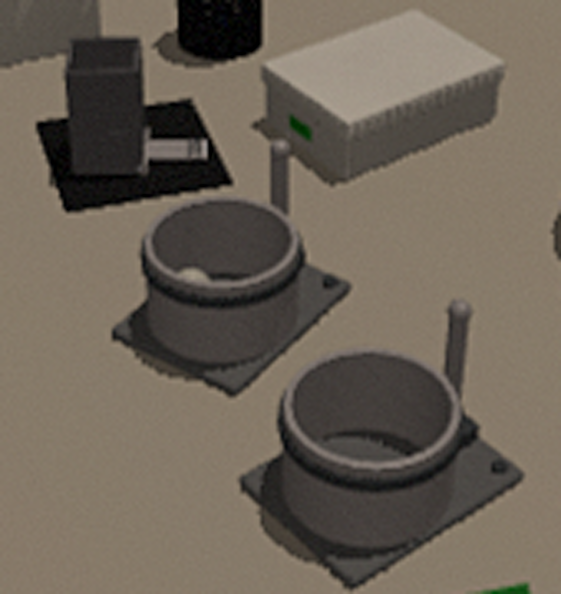

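The enlargement shows one old ball in the far jar at crop (190,275) and a bare floor in the near jar, so the near one is empty. The tab points to the right and the near jar's post is at crop (459,308).

Run:
```python
from h import *
np.set_printoptions(precision=1,suppress=True)
c=lambda *p:np.array(p)/3.3+[225,175]
m=px2w('scene0',c((38,123),(192,101),(232,182),(68,210)),4);print('mat',m,m.mean(0))
t=px2w('scene0',c((70,42),(141,40),(140,72),(67,70)),94);print('cuptop',t,t.mean(0))
print('tab',px2w('scene0',c((207,139),(207,159),(148,139),(148,164)),8))
r=px2w('scene0',c((281,414),(462,412),(371,350),(371,478)),70);print('rim',r,r.mean(0))
r2=px2w('scene0',c((142,245),(302,245),(222,198),(222,294)),70);print('rimfull',r2,r2.mean(0))
p=px2w('scene0',c((459,308),(280,147)),106);print('posts',p)
print('plate',px2w('scene0',c((241,484),(522,475),(352,587)),8))
```

```text
mat [[450.7 304.9   4. ]
 [576.1 285.5   4. ]
 [558.1 162.9   4. ]
 [433.6 179.4   4. ]] [504.6 233.2   4. ]
cuptop [[470.4 263.1  94. ]
 [520.  244.1  94. ]
 [502.1 199.3  94. ]
 [454.9 223.9  94. ]] [486.9 232.6  94. ]
tab [[562.2 220.9   8. ]
 [551.  194.4   8. ]
 [520.1 240.1   8. ]
 [507.2 206.7   8. ]]
rim [[ 451.7 -148.2   70. ]
 [ 543.7 -189.3   70. ]
 [ 522.6 -121.2   70. ]
 [ 473.7 -212.7   70. ]] [ 497.9 -167.8   70. ]
rimfull [[438.3  31.4  70. ]
 [531.2 -11.4  70. ]
 [505.7  58.5  70. ]
 [464.6 -36.3  70. ]] [484.9  10.5  70. ]
posts [[ 564.1 -146.5  106. ]
 [ 543.7   48.9  106. ]]
plate [[ 434.1 -131.9    8. ]
 [ 586.8 -195.4    8. ]
 [ 457.2 -227.5    8. ]]
```

```bash
python3 -m jog '[{"translation":[-2.5,-1.55,0],"rot":[0,0,0],"claw":1},{"translation":[-2.5,-1.55,0],"rot":[0,0,0],"claw":1},{"translation":[-2.5,-1.55,0],"rot":[0,0,0],"claw":1},{"translation":[-2.5,-1.55,0],"rot":[0,0,0],"claw":1},{"translation":[-2.5,-1.55,0],"rot":[0,0,0],"claw":1},{"translation":[-2.5,-1.55,0],"rot":[0,0,0],"claw":1},{"translation":[-2.5,-1.55,0],"rot":[0,0,0],"claw":1},{"translation":[-2.5,-1.55,0],"rot":[0,0,0],"claw":1},{"translation":[-2.5,-1.55,0],"rot":[0,0,0],"claw":1},{"translation":[-2.5,-1.55,0],"rot":[0,0,0],"claw":1}]'
python3 -m jog '[{"translation":[-2.4,-1.6,0],"rot":[0,0,0],"claw":1},{"translation":[-2.4,-1.6,0],"rot":[0,0,0],"claw":1},{"translation":[-2.4,-1.6,0],"rot":[0,0,0],"claw":1},{"translation":[-2.4,-1.6,0],"rot":[0,0,0],"claw":1},{"translation":[-2.4,-1.5,0],"rot":[0,0,0],"claw":1},{"translation":[0,0,0],"rot":[0,0,0],"claw":1},{"translation":[0,0,0],"rot":[0,0,0],"claw":1}]'
python3 - <<'E'
from h import *
d=cap('wrist','w0');R=np.array(d['R']);print(-R.T@np.array(d['t']).ravel(),R[2]);print(arm.get_obs()['ee_rot'])
E
```

```text
time_s: 0.93
tcp_pos: [402.4, 347.6, 231.0]
ee_rot: [0.182, 0.983, -0.0, -0.0]
wrist_force: [0.7, 1.2, 0.3]
gripper_width: 0.998
gripper_force: 0.0
time_s: 1.52
tcp_pos: [486.5, 230.1, 230.9]
ee_rot: [0.185, 0.983, -0.001, -0.0]
wrist_force: [-0.1, 0.8, -0.8]
gripper_width: 0.998
gripper_force: 0.0
[411.16411018 259.88422551 374.04318122] [ 0.29279085 -0.11502435 -0.9492328 ]
[ 1.82954401e-01  9.83121310e-01 -1.80606888e-05 -4.21051816e-04]
```

View pics/w0.png

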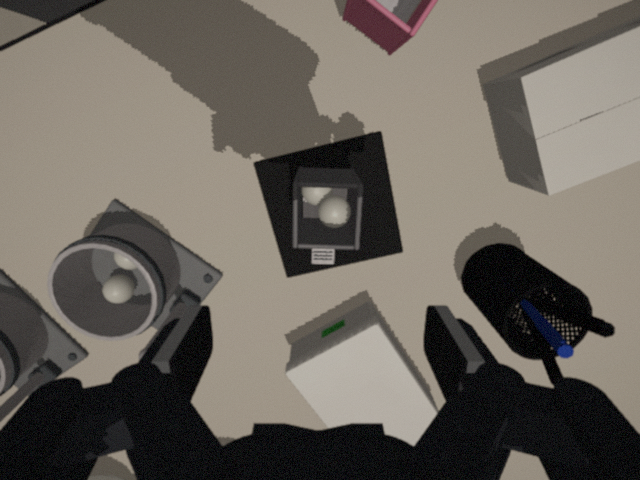

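The wrist view shows two old balls in the far jar at (118,286) and (125,258), which confirms that the other jar is the empty one. The cup's top rim corners are near (296,184), (362,185), (360,249) and (294,247). The tab end is at (311..335,264) and the mat corners are (255,162), (381,132), (402,251) and (288,277).

Run:
```python
from h import *
np.set_printoptions(precision=1,suppress=True)
t=px2w('w0',[(296,184),(362,185),(360,249),(294,247)],94);print('cuptop',t,t.mean(0))
for a,b in((0,3),(1,2)):
  v=t[b]-t[a];print(np.degrees(np.arctan2(v[1],v[0])))
v=t[1]-t[0]+t[2]-t[3];print(np.degrees(np.arctan2(v[1],v[0]))-90)
tab=px2w('w0',[(311,264),(335,264)],6);print(tab,tab.mean(0))
m=px2w('w0',[(255,162),(381,132),(402,251),(288,277)],4);print('mat',m,m.mean(0))
```

```text
cuptop [[453.  225.4  94. ]
 [472.  272.2  94. ]
 [520.8 253.6  94. ]
 [499.8 204.5  94. ]] [486.4 238.9  94. ]
-24.124470687382306
-20.876775797372982
-22.61595470547384
[[552.4 196.7   6. ]
 [561.8 220.8   6. ]] [557.1 208.7   6. ]
mat [[431.4 184.8   4. ]
 [449.4 310.2   4. ]
 [574.5 292.7   4. ]
 [558.4 167.1   4. ]] [503.4 238.7   4. ]
```

```bash
python3 -m jog '[{"translation":[0.2,0.7,2],"rot":[0,0,1.4],"claw":1},{"translation":[0,0,3],"rot":[0,0,0],"claw":1},{"translation":[0,0,3],"rot":[0,0,0],"claw":1},{"translation":[0,0,3],"rot":[0,0,0],"claw":1},{"translation":[0,0,2],"rot":[0,0,0],"claw":1},{"translation":[0,0,2],"rot":[0,0,0],"claw":1},{"translation":[0,0,2],"rot":[0,0,0],"claw":1},{"translation":[0,0,1],"rot":[0,0,0],"claw":1},{"translation":[0,0,0],"rot":[0,0,0],"claw":1},{"translation":[0,0,0],"rot":[0,0,0],"claw":1}]'
python3 -m jog '[{"translation":[0,0,0],"rot":[0,0,0],"claw":0.55},{"translation":[0,0,0],"rot":[0,0,0],"claw":0.4},{"translation":[0,0,0],"rot":[0,0,0],"claw":0.4},{"translation":[0,0,0],"rot":[0,0,0],"claw":0.4},{"translation":[0,0,0],"rot":[0,0,0],"claw":0.4},{"translation":[0,0,0],"rot":[0,0,0],"claw":0.4},{"translation":[0,0,0],"rot":[0,0,0],"claw":0.4},{"translation":[0,0,0],"rot":[0,0,0],"claw":0.4}]'
```

```text
time_s: 2.4
tcp_pos: [485.6, 240.5, 51.3]
ee_rot: [0.194, 0.981, 0.0, -0.0]
wrist_force: [-0.2, -0.7, -0.6]
gripper_width: 1.007
gripper_force: 0.0
time_s: 3.07
tcp_pos: [486.8, 239.6, 52.6]
ee_rot: [0.195, 0.981, 0.0, 0.001]
wrist_force: [-1.2, -1.4, 6.4]
gripper_width: 0.628
gripper_force: 63.1
```

```bash
python3 -m jog '[{"translation":[0,0,-1],"rot":[0,0,0],"claw":0.3},{"translation":[0,0,-2],"rot":[0,0,0],"claw":0.3},{"translation":[0,0,-2],"rot":[0,0,0],"claw":0.3},{"translation":[0,0,-2],"rot":[0,0,0],"claw":0.3},{"translation":[0,0,-2],"rot":[0,0,0],"claw":0.3},{"translation":[0,0,-2],"rot":[0,0,0],"claw":0.3},{"translation":[0,0,-2],"rot":[0,0,0],"claw":0.3},{"translation":[0,0,-2],"rot":[0,0,0],"claw":0.3},{"translation":[0,0,-1],"rot":[0,0,0],"claw":0.3},{"translation":[0,0,0],"rot":[0,0,0],"claw":0.3}]'
python3 - <<'E'
from h import *
cap('scene','s1');cap('side','d1')
a=cv2.imread('pics/s1.png')[250:360,290:400];b=cv2.imread('pics/d1.png')
print(w2px('d1',[[498,-168,70],[564,-146,106],[485,10,70]]))
u,v=w2px('d1',[[520,-160,70]])[0].astype(int);x0=max(u-60,0);y0=max(v-60,0);print(x0,y0)
b=b[y0:y0+110,x0:x0+110]
cv2.imwrite('pics/c2.png',cv2.resize(np.hstack([a,b]),None,fx=3.6,fy=3.6,interpolation=cv2.INTER_CUBIC))
E
```

```text
time_s: 3.9
tcp_pos: [487.4, 240.2, 213.8]
ee_rot: [0.195, 0.981, 0.002, 0.002]
wrist_force: [0.4, 0.6, -3.9]
gripper_width: 0.628
gripper_force: 63.7
[[365.23400027 230.92155819]
 [341.10866266 217.28685057]
 [342.58915654 257.95834117]]
296 170
```

View pics/c2.png

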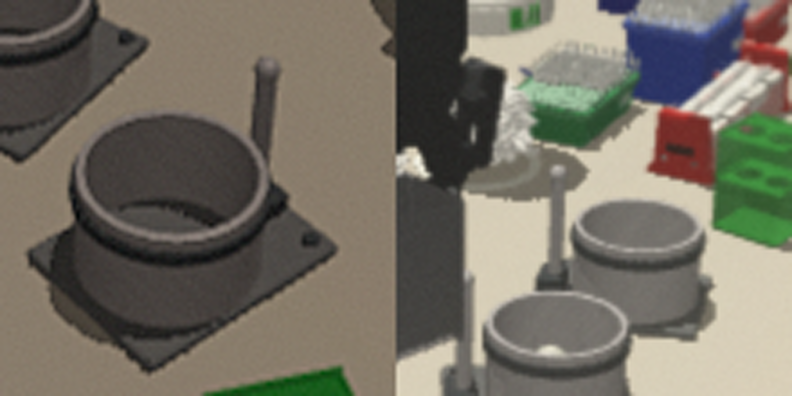

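Both views show the empty jar clearly. The tip ball is at crop (266,66) in the scene view and at (162,172) in the side half. The rim spans x 73–270, y 112–250 in the scene view and x 176–309, y 200–262 in the side half.

Run:
```python
from h import *
np.set_printoptions(precision=1,suppress=True)
from scipy.optimize import least_squares
S=lambda x,y:[290+x/3.6,250+y/3.6]
D=lambda x,y:[296+x/3.6,170+y/3.6]
print(px2w('s1',[S(266,66)],104),px2w('d1',[D(162,172)],104))
# jar model: centre, yaw; fit rim bbox in both + post
th=np.linspace(0,2*np.pi,181)
def res(p):
    c=np.array([p[0],p[1],70]);X=c+50*np.c_[np.cos(th),np.sin(th),0*th]
    post=c+[65*np.cos(p[2]),65*np.sin(p[2]),34];r=[]
    for f,box,pt in(('s1',S(73,112)+S(270,250),S(266,66)),('d1',D(176,200)+D(309,262),D(162,172))):
        q=w2px(f,X);r+=list(q.min(0)-box[:2])+list(q.max(0)-box[2:])
        r+=list(2*(w2px(f,[post])[0]-pt))
    return r
s=least_squares(res,[498,-168,.3],x_scale=[10,10,.1],diff_step=1e-4);p=s.x
print(p[:2],np.degrees(p[2]),s.fun)
d=np.array([np.cos(p[2]),np.sin(p[2])]);print('post',p[:2]+65*d,'cup target',p[:2]+16*d)
# where is the held cup relative to the TCP (from the scene image, approx)?
```

```text
[[ 565.2 -144.3  104. ]] [[ 564.7 -146.9  104. ]]
[ 501.2 -163. ] 15.648293824760824 [ 0.5 -1.1  0.  -2.3 -0.6  1.2  0.8 -1.5 -0.5 -3.7  0.2  0.5]
post [ 563.8 -145.5] cup target [ 516.6 -158.7]
```

```bash
python3 -m jog '[{"translation":[-0.6,-1.2,0],"rot":[0,0,0],"claw":0.3},{"translation":[-1.2,-2.4,0],"rot":[0,0,0],"claw":0.3},{"translation":[-1.3,-2.55,0],"rot":[0,0,0],"claw":0.3},{"translation":[-1.3,-2.55,0],"rot":[0,0,0],"claw":0.3},{"translation":[-1.3,-2.55,0],"rot":[0,0,0],"claw":0.3},{"translation":[-1.3,-2.55,0],"rot":[0,0,0],"claw":0.3},{"translation":[-1.3,-2.55,0],"rot":[0,0,0],"claw":0.3},{"translation":[-1.3,-2.55,0],"rot":[0,0,0],"claw":0.3},{"translation":[-1.3,-2.55,0],"rot":[0,0,0],"claw":0.3},{"translation":[-1.3,-2.55,0],"rot":[0,0,0],"claw":0.3}]'
python3 -m jog '[{"translation":[-1.3,-2.55,0],"rot":[0,0,0],"claw":0.3},{"translation":[-1.3,-2.55,0],"rot":[0,0,0],"claw":0.3},{"translation":[-1.3,-2.55,0],"rot":[0,0,0],"claw":0.3},{"translation":[-1.3,-2.55,0],"rot":[0,0,0],"claw":0.3},{"translation":[-1.0,-2.0,0],"rot":[0,0,-3],"claw":0.3},{"translation":[0,0,0],"rot":[0,0,-6],"claw":0.3},{"translation":[0,0,0],"rot":[0,0,-6],"claw":0.3},{"translation":[0,0,0],"rot":[0,0,-6],"claw":0.3},{"translation":[0,0,0],"rot":[0,0,-6],"claw":0.3},{"translation":[0,0,0],"rot":[0,0,-6],"claw":0.3}]'
python3 -m jog '[{"translation":[0,0,0],"rot":[0,0,-5.5],"claw":0.3},{"translation":[0,0,0],"rot":[0,0,0],"claw":0.3},{"translation":[0,0,0],"rot":[0,0,0],"claw":0.3},{"translation":[0,0,0],"rot":[0,0,0],"claw":0.3}]'
```

```text
time_s: 4.83
tcp_pos: [505.9, -31.5, 209.9]
ee_rot: [0.195, 0.981, -0.001, -0.002]
wrist_force: [1.3, 0.2, -2.7]
gripper_width: 0.626
gripper_force: 63.9
time_s: 5.67
tcp_pos: [516.4, -166.3, 209.7]
ee_rot: [-0.094, 0.996, 0.0, -0.002]
wrist_force: [-0.2, -0.2, -2.2]
gripper_width: 0.63
gripper_force: 64.0
time_s: 6.0
tcp_pos: [517.4, -165.7, 210.5]
ee_rot: [-0.138, 0.99, 0.0, -0.001]
wrist_force: [-0.4, -0.6, -3.3]
gripper_width: 0.623
gripper_force: 64.1
```

```bash
python3 -m jog '[{"translation":[-0.2,0.6,0.7],"rot":[0,0,0],"claw":0.3},{"translation":[0,0,1],"rot":[0,0,0],"claw":0.3},{"translation":[0,0,1],"rot":[0,0,0],"claw":0.3},{"translation":[0,0,1],"rot":[0,0,0],"claw":0.3},{"translation":[0,0,0],"rot":[0,0,0],"claw":0.3},{"translation":[0,0,0],"rot":[0,0,0],"claw":0.3}]'
python3 - <<'E'
from h import *
cap('scene','s2');cap('side','d2')
o=arm.get_obs();print(o['tcp_pos'],o['wrist_force'])
a=cv2.imread('pics/s2.png')[220:350,285:395];b=cv2.imread('pics/d2.png')[150:280,290:400]
cv2.imwrite('pics/c3.png',cv2.resize(np.hstack([a,b]),None,fx=3.6,fy=3.6,interpolation=cv2.INTER_CUBIC))
E
```

```text
time_s: 6.5
tcp_pos: [517.9, -158.8, 173.2]
ee_rot: [-0.14, 0.99, 0.0, -0.001]
wrist_force: [0.4, -0.4, -2.8]
gripper_width: 0.622
gripper_force: 64.0
[ 518.82465346 -158.88414559  174.30890549] [ 0.38397967  0.15865839 -3.34876871]
```

View pics/c3.png

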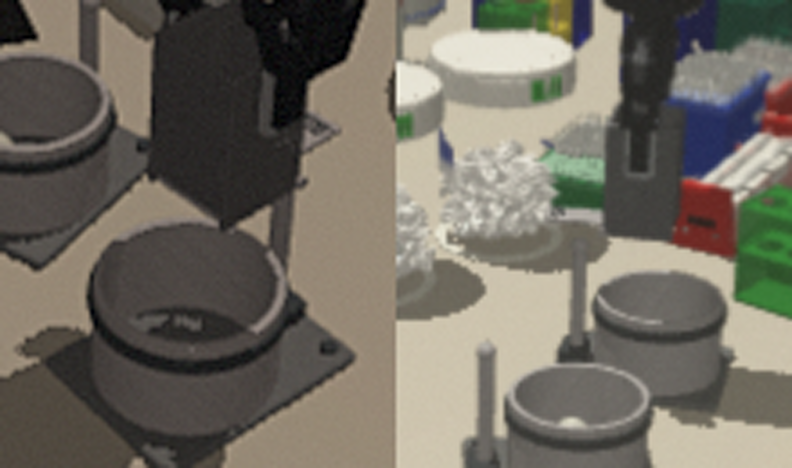

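The tab, seen in the side half at x 553–605, y 213, sits above the post at (579,245), at about mid-length. In the scene half, the cup's foot is over the mouth. I'm lowering it.

```bash
python3 -m jog '[{"translation":[0,0,0.5],"rot":[0,0,0],"claw":0.3},{"translation":[0,0,0.5],"rot":[0,0,0],"claw":0.3},{"translation":[0,0,0.5],"rot":[0,0,0],"claw":0.3},{"translation":[0,0,0.5],"rot":[0,0,0],"claw":0.3},{"translation":[0,0,0.5],"rot":[0,0,0],"claw":0.3},{"translation":[0,0,0.5],"rot":[0,0,0],"claw":0.3},{"translation":[0,0,0.4],"rot":[0,0,0],"claw":0.3},{"translation":[0,0,0],"rot":[0,0,0],"claw":0.3}]'
python3 -m jog '[{"translation":[0,0,0.4],"rot":[0,0,0],"claw":0.3},{"translation":[0,0,0.4],"rot":[0,0,0],"claw":0.3},{"translation":[0,0,0.1],"rot":[0,0,0],"claw":0.3},{"translation":[0,0,0],"rot":[0,0,0],"claw":0.3},{"translation":[0,0,0],"rot":[0,0,0],"claw":0.3},{"translation":[0,0,0],"rot":[0,0,0],"claw":0.3},{"translation":[0,0,0],"rot":[0,0,0],"claw":0.3},{"translation":[0,0,0],"rot":[0,0,0],"claw":0.3},{"translation":[0,0,0],"rot":[0,0,0],"claw":0.3},{"translation":[0,0,0],"rot":[0,0,0],"claw":0.3}]'
python3 - <<'E'
from h import *
cap('scene','s3');cap('side','d3')
o=arm.get_obs();print(o['tcp_pos'],o['wrist_force'])
a=cv2.imread('pics/s3.png')[220:350,285:395];b=cv2.imread('pics/d3.png')[150:280,290:400]
cv2.imwrite('pics/c4.png',cv2.resize(np.hstack([a,b]),None,fx=3.6,fy=3.6,interpolation=cv2.INTER_CUBIC))
E
```

```text
time_s: 7.27
tcp_pos: [517.5, -159.1, 139.5]
ee_rot: [-0.14, 0.99, 0.0, -0.001]
wrist_force: [-2.2, -0.3, 1.9]
gripper_width: 0.625
gripper_force: 65.3
time_s: 8.1
tcp_pos: [517.5, -159.2, 130.9]
ee_rot: [-0.14, 0.99, 0.0, -0.001]
wrist_force: [-4.7, -2.0, -1.8]
gripper_width: 0.625
gripper_force: 65.2
[ 517.76044992 -159.07261458  130.97224298] [-4.48239133 -0.25132702 -1.57047405]
```

View pics/c4.png

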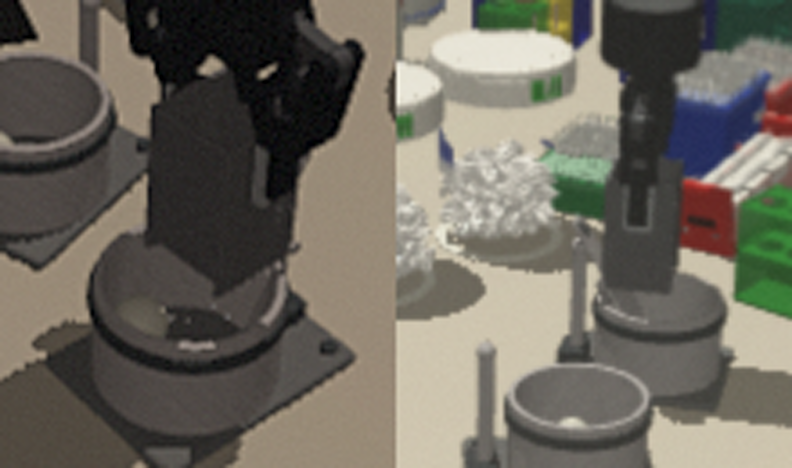

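One ball is visible in the jar at crop (150,318) and the bottom hangs open. I'll dwell briefly, lift, and look from the wrist.

```bash
python3 -m jog '[{"translation":[0,0,0.1],"rot":[0,0,0],"claw":0.3},{"translation":[0,0,0],"rot":[0,0,0],"claw":0.3},{"translation":[0,0,0],"rot":[0,0,0],"claw":0.3},{"translation":[0,0,0],"rot":[0,0,0],"claw":0.3},{"translation":[0,0,0],"rot":[0,0,0],"claw":0.3},{"translation":[0,0,0],"rot":[0,0,0],"claw":0.3},{"translation":[0,0,0],"rot":[0,0,0],"claw":0.3},{"translation":[0,0,0],"rot":[0,0,0],"claw":0.3}]'
python3 -m jog '[{"translation":[0,0,-0.5],"rot":[0,0,0],"claw":0.3},{"translation":[0,0,-0.7],"rot":[0,0,0],"claw":0.3},{"translation":[0,0,-1],"rot":[0,0,0],"claw":0.3},{"translation":[0,0,-1],"rot":[0,0,0],"claw":0.3},{"translation":[0,0,-1],"rot":[0,0,0],"claw":0.3},{"translation":[0,0,-1],"rot":[0,0,0],"claw":0.3},{"translation":[0,0,-1],"rot":[0,0,0],"claw":0.3},{"translation":[0,0,-1],"rot":[0,0,0],"claw":0.3},{"translation":[0,0,0],"rot":[0,0,0],"claw":0.3},{"translation":[0,0,0],"rot":[0,0,0],"claw":0.3}]'
python3 - <<'E'
from h import *
cap('wrist','w4');cap('side','d4');cap('scene','s4')
o=arm.get_obs();print(o['tcp_pos'],o['wrist_force'])
a=cv2.imread('pics/w4.png');b=cv2.imread('pics/d4.png')[180:270,310:410];c=cv2.imread('pics/s4.png')[220:350,285:395]
a=cv2.resize(a,(480,360));b=cv2.resize(b,(300,270),interpolation=cv2.INTER_CUBIC);c=cv2.resize(c,(300,330),interpolation=cv2.INTER_CUBIC)
im=np.zeros((600,780,3),np.uint8);im[:360,:480]=a;im[:270,480:]=b;im[270:,480:]=c
cv2.imwrite('pics/c5.png',im)
E
```

```text
time_s: 8.87
tcp_pos: [518.3, -158.9, 130.5]
ee_rot: [-0.14, 0.99, -0.0, -0.0]
wrist_force: [-5.3, -1.6, 2.1]
gripper_width: 0.625
gripper_force: 65.6
time_s: 9.7
tcp_pos: [519.2, -158.9, 203.0]
ee_rot: [-0.14, 0.99, -0.0, 0.001]
wrist_force: [0.1, 0.1, -1.8]
gripper_width: 0.625
gripper_force: 65.1
[ 518.09109861 -158.8957577   201.71378988] [ 0.05374678 -0.81663289 -1.58768642]
```

View pics/c5.png

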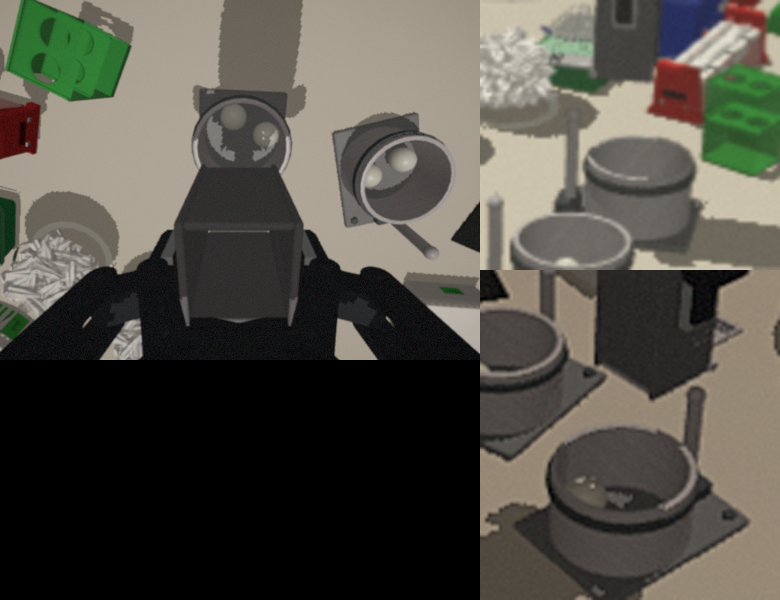

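Both balls lie in the jar, at (232,117) and (265,133) in the wrist part. The cup is empty and its bottom is shut. I'm returning to the mat.

```bash
python3 -m jog '[{"translation":[0,0,0],"rot":[0,0,6],"claw":0.3},{"translation":[0,0,0],"rot":[0,0,6.5],"claw":0.3},{"translation":[0,0,0],"rot":[0,0,6.5],"claw":0.3},{"translation":[0,0,0],"rot":[0,0,6.5],"claw":0.3},{"translation":[0,0,0],"rot":[0,0,6.5],"claw":0.3},{"translation":[0,0,0],"rot":[0,0,6.5],"claw":0.3},{"translation":[0.65,1.3,0],"rot":[0,0,0],"claw":0.3},{"translation":[1.3,2.6,0],"rot":[0,0,0],"claw":0.3},{"translation":[1.3,2.6,0],"rot":[0,0,0],"claw":0.3},{"translation":[1.3,2.6,0],"rot":[0,0,0],"claw":0.3}]'
python3 -m jog '[{"translation":[1.3,2.6,0],"rot":[0,0,0],"claw":0.3},{"translation":[1.3,2.6,0],"rot":[0,0,0],"claw":0.3},{"translation":[1.3,2.6,0],"rot":[0,0,0],"claw":0.3},{"translation":[1.3,2.6,0],"rot":[0,0,0],"claw":0.3},{"translation":[1.3,2.6,0],"rot":[0,0,0],"claw":0.3},{"translation":[1.3,2.6,0],"rot":[0,0,0],"claw":0.3},{"translation":[1.3,2.6,0],"rot":[0,0,0],"claw":0.3},{"translation":[1.3,2.6,0],"rot":[0,0,0],"claw":0.3},{"translation":[1.3,2.6,0],"rot":[0,0,0],"claw":0.3},{"translation":[1.3,2.6,0],"rot":[0,0,0],"claw":0.3}]'
python3 -m jog '[{"translation":[0.1,0.6,0],"rot":[0,0,0],"claw":0.3},{"translation":[0,0,0],"rot":[0,0,0],"claw":0.3},{"translation":[0,0,0],"rot":[0,0,0],"claw":0.3},{"translation":[0,0,0],"rot":[0,0,0],"claw":0.3}]'
```

```text
time_s: 10.68
tcp_pos: [510.7, -56.4, 201.6]
ee_rot: [0.195, 0.981, 0.0, -0.001]
wrist_force: [1.0, 0.1, -1.8]
gripper_width: 0.624
gripper_force: 65.1
time_s: 11.52
tcp_pos: [489.5, 233.8, 201.6]
ee_rot: [0.194, 0.981, -0.0, -0.001]
wrist_force: [1.3, -0.3, -1.2]
gripper_width: 0.622
gripper_force: 65.1
time_s: 11.85
tcp_pos: [491.5, 236.3, 201.8]
ee_rot: [0.195, 0.981, -0.001, -0.0]
wrist_force: [0.9, -0.2, -1.9]
gripper_width: 0.627
gripper_force: 65.1
```

```bash
python3 -m jog '[{"translation":[0,0,2],"rot":[0,0,0],"claw":0.3},{"translation":[0,0,2.5],"rot":[0,0,0],"claw":0.3},{"translation":[0,0,2.5],"rot":[0,0,0],"claw":0.3},{"translation":[0,0,2.5],"rot":[0,0,0],"claw":0.3},{"translation":[0,0,2],"rot":[0,0,0],"claw":0.3},{"translation":[0,0,1.5],"rot":[0,0,0],"claw":0.3},{"translation":[0,0,1],"rot":[0,0,0],"claw":0.3},{"translation":[0,0,0.5],"rot":[0,0,0],"claw":0.3},{"translation":[0,0,0],"rot":[0,0,0],"claw":0.3},{"translation":[0,0,0],"rot":[0,0,0],"claw":0.3}]'
python3 -m jog '[{"translation":[0,0,0.2],"rot":[0,0,0],"claw":0.3},{"translation":[0,0,0],"rot":[0,0,0],"claw":0.3},{"translation":[0,0,0.1],"rot":[0,0,0],"claw":0.3},{"translation":[0,0,0],"rot":[0,0,0],"claw":0.3},{"translation":[0,0,0],"rot":[0,0,0],"claw":0.3}]'
```

```text
time_s: 12.68
tcp_pos: [492.0, 238.1, 57.8]
ee_rot: [0.195, 0.981, 0.0, 0.0]
wrist_force: [0.7, 0.3, -1.3]
gripper_width: 0.626
gripper_force: 65.1
time_s: 13.1
tcp_pos: [491.7, 238.5, 54.5]
ee_rot: [0.194, 0.981, 0.0, 0.0]
wrist_force: [-0.0, 0.4, -1.1]
gripper_width: 0.625
gripper_force: 65.1
```

```bash
python3 -m jog '[{"translation":[0,0,0.1],"rot":[0,0,0],"claw":0.3},{"translation":[0,0,0],"rot":[0,0,0],"claw":0.3},{"translation":[0,0,0.1],"rot":[0,0,0],"claw":0.3},{"translation":[0,0,0],"rot":[0,0,0],"claw":0.3},{"translation":[0,0,0],"rot":[0,0,0],"claw":0.3}]'
```

```text
time_s: 13.52
tcp_pos: [491.6, 238.5, 52.6]
ee_rot: [0.194, 0.981, 0.0, 0.0]
wrist_force: [-1.2, -0.8, 4.0]
gripper_width: 0.626
gripper_force: 65.3
```

Contact: 4 N up. Now I open and retreat.

```bash
python3 -m jog '[{"translation":[0,0,0],"rot":[0,0,0],"claw":0.75},{"translation":[0,0,0],"rot":[0,0,0],"claw":1},{"translation":[0,0,0],"rot":[0,0,0],"claw":1},{"translation":[0,0,0],"rot":[0,0,0],"claw":1},{"translation":[0,0,0],"rot":[0,0,0],"claw":1},{"translation":[0,0,0],"rot":[0,0,0],"claw":1},{"translation":[0,0,-1],"rot":[0,0,0],"claw":1},{"translation":[0,0,-2],"rot":[0,0,0],"claw":1},{"translation":[0,0,-3],"rot":[0,0,0],"claw":1},{"translation":[0,0,-3],"rot":[0,0,0],"claw":1}]'
python3 -m jog '[{"translation":[0,0,-3],"rot":[0,0,0],"claw":1},{"translation":[0,0,-3],"rot":[0,0,0],"claw":1},{"translation":[0,0,-3],"rot":[0,0,0],"claw":1},{"translation":[0,0,0],"rot":[0,0,0],"claw":1},{"translation":[0,0,0],"rot":[0,0,0],"claw":1},{"translation":[0,0,0],"rot":[0,0,0],"claw":1}]'
python3 - <<'E'
from h import *
cap('wrist','w5');cap('scene','s5')
a=cv2.resize(cv2.imread('pics/w5.png'),(440,330));c=cv2.resize(cv2.imread('pics/s5.png')[170:350,225:385],None,fx=2.2,fy=2.2,interpolation=cv2.INTER_CUBIC)
im=np.zeros((400,800,3),np.uint8);im[:330,:440]=a;im[:c.shape[0],440:440+c.shape[1]]=c
cv2.imwrite('pics/c6.png',im)
E
```

```text
time_s: 14.35
tcp_pos: [490.9, 238.1, 143.4]
ee_rot: [0.194, 0.981, -0.001, -0.001]
wrist_force: [0.6, 0.9, -0.4]
gripper_width: 1.001
gripper_force: 0.0
time_s: 14.85
tcp_pos: [491.1, 238.0, 232.4]
ee_rot: [0.194, 0.981, -0.0, -0.0]
wrist_force: [-0.6, -1.0, -0.5]
gripper_width: 0.998
gripper_force: 0.0
```

View pics/c6.png

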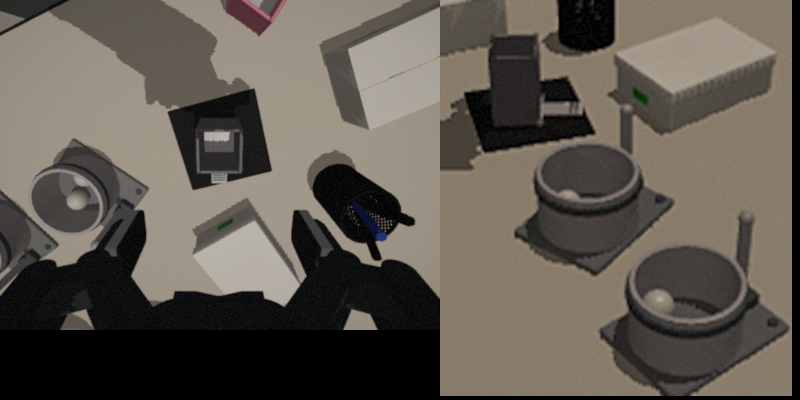

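The cup stands upright, shut and empty on its mat at (219,147) in the wrist part. The balls are in the jars and the gripper is clear.

```bash
python3 -c "
from rig import arm
print(arm.hand_in())"
```

```text
the job is handed in; nothing more can be done
None
```

I dropped both balls into the empty jar, stood the cup back on its mat upright and shut, and handed the job in at about 15 s; the hand-in returned no verdict.

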